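# Lay the glue stick in its spring-gated cradle

## Robot

A 6-joint arm with a two-finger parallel gripper is mounted at the origin on a cart in front of the work surface, level with it; the furniture and walls round the work are solid. World frame = base frame: x ahead of the robot, y to its left, z up, the work surface at z = 0. Lengths are in m, angles in rad, forces in N, time in s.
With the tool pointing down it reaches from about 0.35 to 0.975 m from the base axis. Payload 17.4 kg.
Tool frame: the origin (TCP) lies at the very end of the fingers, on their centre line; the grasp point (between the pads) lies 19 mm behind it (manip.grip_point_offset is the z of the grasp point in the tool frame, in m); z points along the fingers, y is the line along which they close (so a half turn about z gives the same grasp; the last joint's range is limited). The gripper opens to 85 mm and grips with 20 to 120 N. Pads are 22 mm wide; open, the fingers measure 114 mm over their backs; the gripper's body (76 mm by 85 mm) begins 54 mm behind the grasp point. The pads swing forward as they close: fully open they stand 13 mm farther back than shut.
Start: joints at [-1.186, 0.116, 1.442, -0, 1.584, -0.038], TCP at [0.277, -0.616, 0.206] pointing down, gripper open.
Joint ranges: [-2.83, 2.83], [-0.83, 2.19], [0.07, 2.5], [-1.14, 4.28], [0.01, 3], [-2.97, 2.97]. Speed limits (rad/s): [1.89, 1.89, 2.22, 3.14, 3.14, 3.14].

## Interface

Orientations are given as a unit quaternion [w, x, y, z].
In Python, from rig import manip, grab_frame, outline_of gives the robot as it stands.
- The arm moves only by the shell command python3 -m crank 'ROWS' [FORCE]. ROWS is text: rows parted by semicolons, each of 7 numbers parted by spaces: the turn, a rotation vector about the tool's x, y, z in rad, then the shift along the tool's x, y, z in mm, then the finger opening in mm, from 0 to 85.4. A call has 1 to 5 rows; each row is the pose to reach, as a shift and turn from the pose commanded when the call began, along the tool's axes at that moment; what a row does not reach only later rows make up. A row lasts 1/12 s, in which the tool goes at most 41.7 mm and 7.16 degrees, less where a joint would pass 70% of its speed; a pose out of reach is approached as far as the arm can. A call with a gripper value outside its range is refused whole. The fingers move at their own pace and stop on an object; FORCE is the grip in N (left out, the last holds). Time passes only in rows, so rows that repeat a pose let the fingers close. It gives the time, the measured TCP pose, the force, the opening and the grip force at its end, in the units of the state.
- manip.get_obs(): the state, without advancing time (a new reading comes with each control period).
- grab_frame(name): name is "scene" or "top" or "wrist"; returns a dict with "image" (420x560x3 uint8, blue, green, red), "depth" (420x560 float32, m along the optical axis (not along the pixel's ray), 0 where there is no reading), "mtx" (3x3 intrinsics, pixels), "rvec" (rotation vector, rad) and "tvec" (3), from world to camera coordinates, as OpenCV has them; the wrist camera has in their place "mount" (4x4, takes a point from camera to tool coordinates, whose origin is the TCP and whose axes are the flange's). Camera axes: x right, y down, z forward; pixel columns grow to the right and rows downward; lengths in m; the calibration is good to about 2 mm. A picture is of the moment at which its call begins: read the wrist's pose just before it.
- manip.job_done(): hands the job in; it is judged then, once.
Trained networks look in a picture, given as the dict that the camera call returned (one of the last four; its "shot" number tells which), for a name from the list of things; names that differ only in an ending like _2 or _b are one class to them, and where a whole thing is asked for, a point or a joint stands for the part that bears it (a point fixed in the world has none). Each returns a list of dicts, best first, with "conf" (0 to 1); they miss things now and then, are a little off and sometimes report something else, mostly with a low value. They report only what shows in the picture. A call takes as long as a camera call.
- outline_of(label, picture): "mask" (420x560 bool, what is visible of it) and "point" ([column, row] in pixels, amid what is visible of it).
The state is a dict: "t": time; "joints": joint angles; "joint_vel": joint speeds; "joint_torque": joint torques, N m; "tcp_pos": TCP position; "tcp_rot": TCP orientation; "wrist_force": force on the tool from outside, world axes, zero at the start; "wrist_torque": the same for the moment, N m; "opening": finger opening in m; "finger_force": force on a finger pad.
Only numpy, scipy, OpenCV 4.12 (cv2) and the standard library are available. Lean on these libraries where they do the work, as an engineer would, in place of code of your own. Each camera call takes 0.05 s, during which the arm holds its last target. There are 200 camera calls.

## Task

Put the standing glue stick away in the small wooden cradle: lay it down on its side on the desk and let go, take it again round its middle, and press it level and gently down past the two sprung keepers until it lies in both V grooves. Let it settle there while you still hold it, then let go, so that it lies at rest, centred between the two ends of the cradle, with both keepers sprung back shut above it; leave the two film canisters standing where they are.

Things in the scene. Friction and masses are not known exactly. Their poses are not given: they have to be found in the camera images.
- glue_stick: round glue stick, white cap, pale body, standing on its dial, 24 mm diameter, 94 mm long, about 34 g. Origin at the centre of the dial end; z runs along it to the cap end. Dial: bottom 10 mm, 1 mm slimmer in radius; cap: top 28 mm. Lying, it can roll; axis 12 mm up. It may turn in the grip if one end meets the desk. The desk at x 0.41 to 0.47, y -0.30 to -0.18 m is clear for laying it down.
- stick_mid (a point): the middle of the glue stick, on its axis, 47 mm from either end
- cradle: wooden cradle fixed to the desk, open above, 54 (x) x 92 (y) x 67 mm. Origin under its centre, z up. On a 6 mm base stand two saddles, 10 mm thick, at y = -30 and +30 mm; the 50 mm between them is open for fingers. Each has two posts (up to z = 67 mm, 37 mm apart inside) and between them a 90 degree V with its bottom at z = 14.8 mm. The stick lies along y, either end first.
- cradle_seat (a point): where the middle of the stick is when it is seated: on the cradle's centre line, 32 mm above its underside; same axes as the cradle
- keeper_right (a joint): metal keeper flap over the saddle at y = -30 mm, 17 mm long, 9 mm wide, hinged at the +x post 59 mm up. 0 rad = shut: level, its free end on the centre line; it cannot swing up. Pushed down it grows to 1.6 rad. Spring: about 0.7 N at the end starts it, 3 N holds it down. It shuts by itself above the stick once that is within about 2 mm of its seat.
- keeper_left (a joint): the same keeper on the saddle at y = +30 mm of the cradle
- film_can0: film canister, black body 31 mm diameter, grey lid 34 mm, 51 mm high, standing upright; leave alone. Origin at the centre of its underside
- film_can1: second film canister of the same shape and size; leave alone

How it is judged:
By the outcome, as a careful person would: the job done as asked, in the order asked, and still so for the second after the job is handed in, with the robot touching nothing.
It also fails if it takes over 59 s, if anything falls off the work surface, if the arm or the gripper's body presses on something with over 40 N, if the wrist force passes 120 N, or if a joint passes its speed limit or range.

## Working session

There is one attempt and no reset: what is moved stays moved. The work goes in short steps, Python scripts to look and compute and a shell command to move; the robot and the scene stay as the last step left them, time stands still between calls to the robot, and variables do not carry over. Pictures are saved under pics/ and viewed, at most 10 in all, crops included, and the job is handed in when it is done.

```bash
ls; mkdir -p pics; cat > h.py <<'E'
import numpy as np, cv2
from scipy.spatial.transform import Rotation as R
from rig import manip, grab_frame, outline_of
def pts(f, mask=None, tcp=None):
    d=f["depth"]; m=d>0
    if mask is not None: m&=mask
    v,u=np.nonzero(m); z=d[v,u]; K=f["mtx"]
    P=np.c_[(u-K[0,2])*z/K[0,0],(v-K[1,2])*z/K[1,1],z]
    if "mount" in f:
        o=tcp; M=f["mount"]; P=P@M[:3,:3].T+M[:3,3]
        q=o["tcp_rot"]; P=R.from_quat([q[1],q[2],q[3],q[0]]).as_matrix()@P.T
        return P.T+o["tcp_pos"]
    Rm=cv2.Rodrigues(np.array(f["rvec"],float))[0]
    return (P-np.ravel(f["tvec"]))@Rm
E
python3 - <<'E'
from h import *
o=manip.get_obs(); print(o["t"],o["tcp_pos"],o["tcp_rot"],o["opening"],manip.grip_point_offset)
ims=[]
for n in ["scene","top"]:
    f=grab_frame(n); ims.append(f["image"])
    for l in ["glue_stick","cradle","film_can0","keeper_left"]:
        for r in outline_of(l,f)[:3]:
            P=pts(f,r["mask"])
            if len(P): print(n,l,round(r["conf"],2),r["point"],len(P),np.percentile(P,[2,50,98],axis=0).round(3).tolist())
cv2.imwrite("pics/a.png",cv2.resize(np.vstack(ims),(560,600))if 0 else cv2.resize(np.hstack(ims),(800,300)))
E
```

```text
pics
0.0 [ 0.27687241 -0.61533331  0.20483601] [-6.08518985e-04  9.77740486e-01  2.09816971e-01 -1.04503697e-04] 0.08564395289717273 -0.0187
scene glue_stick 0.77 [263.2, 191.4] 607 [[0.549, -0.138, 0.003], [0.554, -0.131, 0.053], [0.569, -0.118, 0.094]]
scene cradle 0.7 [206.7, 221.7] 1513 [[0.434, -0.113, 0.002], [0.459, -0.072, 0.017], [0.492, -0.032, 0.065]]
scene film_can0 0.76 [309.2, 225.3] 590 [[0.517, -0.254, 0.003], [0.523, -0.243, 0.034], [0.546, -0.224, 0.052]]
scene film_can0 0.71 [358.0, 245.5] 609 [[0.511, -0.356, 0.003], [0.516, -0.344, 0.034], [0.537, -0.328, 0.052]]
top glue_stick 0.6 [250.8, 197.2] 199 [[0.551, -0.138, 0.001], [0.557, -0.128, 0.087], [0.578, -0.117, 0.097]]
top cradle 0.83 [224.8, 240.3] 979 [[0.436, -0.112, 0.004], [0.466, -0.068, 0.008], [0.494, -0.026, 0.069]]
top cradle 0.7 [249.2, 193.9] 206 [[0.551, -0.138, 0.001], [0.558, -0.128, 0.088], [0.576, -0.116, 0.097]]
top film_can0 0.57 [344.9, 216.9] 225 [[0.513, -0.354, 0.011], [0.527, -0.338, 0.052], [0.544, -0.325, 0.055]]
top film_can0 0.52 [297.9, 213.6] 238 [[0.519, -0.254, 0.001], [0.532, -0.237, 0.052], [0.551, -0.223, 0.055]]
```

View pics/a.png

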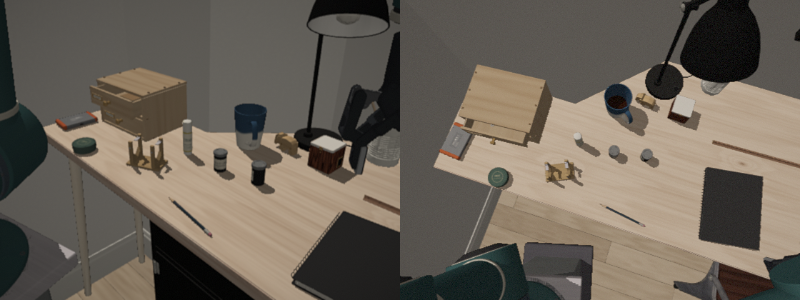

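The left half (scene) shows the stick standing at full-size pixel (263,191), the cradle at (207,222) and the canisters at (309,225) and (358,245). The top view agrees with this. There is a drawer cabinet beyond and to the left of the stick.

```bash
python3 - <<'E'
from h import *
f=grab_frame("scene"); P=pts(f)
f2=grab_frame("top"); Q=pts(f2); A=np.vstack([P,Q])
s=np.array([.562,-.128])
for lo in (.10,.15,.2):
    m=(A[:,2]>lo)&(A[:,2]<.6)&(np.linalg.norm(A[:,:2]-s,axis=1)<.3)&(np.linalg.norm(A[:,:2]-s,axis=1)>.03)
    B=A[m]; d=np.linalg.norm(B[:,:2]-s,axis=1); i=d.argsort()[:200:40]; print(lo,m.sum(),B[i].round(3).tolist())
for n,X in (("s",P),("t",Q)):
    C=X[(abs(X[:,0]-.465)<.05)&(abs(X[:,1]+.07)<.065)&(X[:,2]>.055)]
    lab=[]; 
    while len(C):
        k=np.linalg.norm(C[:,:2]-C[0,:2],axis=1)<.014; print(n,k.sum(),C[k].mean(0).round(4)); C=C[~k]
    D=X[(abs(X[:,0]-.465)<.05)&(abs(X[:,1]+.07)<.065)&(X[:,2]>.004)]
    print(cv2.minAreaRect((D[:,:2]*1000).astype(np.float32)))
m=np.array(grab_frame("wrist")["mount"]); print(m.round(3))
E
```

```text
0.1 63143 [[0.655, -0.214, 0.103], [0.596, -0.003, 0.122], [0.581, 0.001, 0.112], [0.587, 0.0, 0.108], [0.593, -0.001, 0.122]]
0.15 45834 [[0.703, -0.108, 0.287], [0.705, -0.107, 0.166], [0.705, -0.108, 0.318], [0.705, -0.105, 0.258], [0.706, -0.104, 0.193]]
0.2 39245 [[0.703, -0.108, 0.287], [0.705, -0.106, 0.24], [0.705, -0.105, 0.298], [0.706, -0.11, 0.33], [0.706, -0.107, 0.207]]
s 50 [ 0.4777 -0.0364  0.062 ]
s 50 [ 0.4875 -0.0956  0.062 ]
s 14 [ 0.4631 -0.0384  0.0598]
s 51 [ 0.4363 -0.0432  0.0615]
s 16 [ 0.4736 -0.097   0.0597]
s 46 [ 0.4454 -0.1027  0.0624]
((463.3189392089844, -68.84526062011719), (56.70662307739258, 92.24015808105469), 10.113150596618652)
t 32 [ 0.4895 -0.0945  0.065 ]
t 33 [ 0.4801 -0.0355  0.0644]
t 24 [ 0.477  -0.0963  0.0612]
t 23 [ 0.467  -0.0372  0.0611]
t 18 [ 0.4484 -0.101   0.067 ]
t 21 [ 0.4386 -0.0425  0.0647]
((464.67706298828125, -70.17249298095703), (129.2582550048828, 98.47999572753906), 89.62458038330078)
[[-0.001 -0.964 -0.266  0.066]
 [ 1.    -0.001 -0.001 -0.   ]
 [ 0.001 -0.266  0.964 -0.169]
 [ 0.     0.     0.     1.   ]]
```

```bash
cat >> h.py <<'E'
def rot(o=None):
    q=(o or manip.get_obs())["tcp_rot"]; return R.from_quat([q[1],q[2],q[3],q[0]])
def tgt(yaw):  # tool down, tool y at yaw(deg)
    c,s=np.cos(np.radians(yaw)),np.sin(np.radians(yaw)); return R.from_matrix(np.array([[-s,c,0],[c,s,0],[0,0,-1]]))
def plan(p,Rt,o=None):
    o=o or manip.get_obs(); r=rot(o); 
    return (r.inv()*Rt).as_rotvec().round(3), (r.inv().apply(np.array(p)-o["tcp_pos"])*1000).round(1)
def st():
    o=manip.get_obs(); print(round(o["t"],2),o["tcp_pos"].round(4),(rot(o).as_matrix()).round(3).tolist(),"F",np.round(o["wrist_force"],2),"op",round(o["opening"],4),"ff",np.round(o["finger_force"],1))
E
python3 - <<'E'
from h import *
tt=tgt(9.3); 
tt=R.from_matrix(np.array(tt.as_matrix())); print(tt.as_matrix().round(2), np.linalg.det(tt.as_matrix()))
print(plan([.552,-.15,.25],tt))
E
```

```text
[[-0.16  0.99  0.  ]
 [ 0.99  0.16  0.  ]
 [ 0.    0.   -1.  ]] 1.0000000000000002
(array([-0.  , -0.  , -1.31]), array([ 441.9, -311.7,  -44.4]))
```

```bash
python3 -m crank '0 0 -.09 29 -21 -3 85; 0 0 -.18 59 -42 -6 85;0 0 -.26 88 -62 -9 85;0 0 -.35 118 -83 -12 85;0 0 -.437 147 -104 -15 85' && python3 -m crank '0 0 -.09 35 -6 -3 85; 0 0 -.18 71 -13 -6 85;0 0 -.26 106 -19 -9 85;0 0 -.35 142 -25 -12 85;0 0 -.437 177 -32 -15 85' && python3 -m crank '0 0 -.09 35 9 -3 70; 0 0 -.18 70 18 -6 70;0 0 -.26 105 28 -9 70;0 0 -.35 140 37 -12 70;0 0 -.437 174 46 -15 70' && python3 -m crank '0 0 0 0 0 0 60;0 0 0 0 0 0 60'
python3 - <<'E'
from h import *
st()
o=manip.get_obs(); f=grab_frame("wrist"); cv2.imwrite("pics/b.png",f["image"])
for l in ["glue_stick","cradle"]:
    for r in outline_of(l,f)[:2]:
        P=pts(f,r["mask"],o)
        if len(P): print(l,round(r["conf"],2),r["point"],len(P),np.percentile(P,[2,50,98],axis=0).round(3).tolist())
        if l=="glue_stick":
            T=P[P[:,2]>.088]; print(len(T),T.mean(0),cv2.minEnclosingCircle((T[:,:2]*1000).astype(np.float32)))
X=pts(f,None,o); C=X[(abs(X[:,0]-.465)<.05)&(abs(X[:,1]+.07)<.065)&(X[:,2]>.063)]
while len(C):
    k=np.linalg.norm(C[:,:2]-C[0,:2],axis=1)<.014; print(k.sum(),C[k].mean(0).round(4)); C=C[~k]
E
```

```text
t: 1.07
tcp_pos: [0.3689, -0.4589, 0.2208]
tcp_rot: [0.0, 0.908, 0.419, 0.0]
wrist_force: [0.6, -0.4, 0.5]
opening: 0.0849
finger_force: 0.0
t: 1.48
tcp_pos: [0.4602, -0.3038, 0.236]
tcp_rot: [0.0, 0.796, 0.606, 0.0]
wrist_force: [0.1, -0.4, 0.2]
opening: 0.0848
finger_force: 0.0
t: 1.9
tcp_pos: [0.5516, -0.1485, 0.251]
tcp_rot: [0.0, 0.645, 0.764, 0.0]
wrist_force: [0.1, -1.8, -0.2]
opening: 0.07
finger_force: 0.0
t: 2.07
tcp_pos: [0.5516, -0.1489, 0.2507]
tcp_rot: [0.0, 0.646, 0.763, 0.0]
wrist_force: [-0.1, -0.1, -0.4]
opening: 0.0598
finger_force: 0.0
2.07 [ 0.5516 -0.1489  0.2507] [[-0.165, 0.986, 0.0], [0.986, 0.165, -0.0], [-0.0, 0.0, -1.0]] F [-0.11 -0.06 -0.38] op 0.0598 ff 0.0
glue_stick 0.94 [289.7, 171.6] 517 [[0.55, -0.136, 0.018], [0.56, -0.123, 0.093], [0.572, -0.113, 0.095]]
398 [ 0.56122612 -0.12510604  0.09340085] ((561.47705078125, -125.4165267944336), 12.026778221130371)
cradle 0.55 [225.2, 105.5] 3355 [[0.437, -0.11, 0.005], [0.465, -0.065, 0.007], [0.494, -0.027, 0.067]]
70 [ 0.4382 -0.0421  0.0666]
68 [ 0.4813 -0.0348  0.0667]
61 [ 0.4478 -0.1005  0.0666]
60 [ 0.491  -0.0935  0.0666]
```

View pics/b.png

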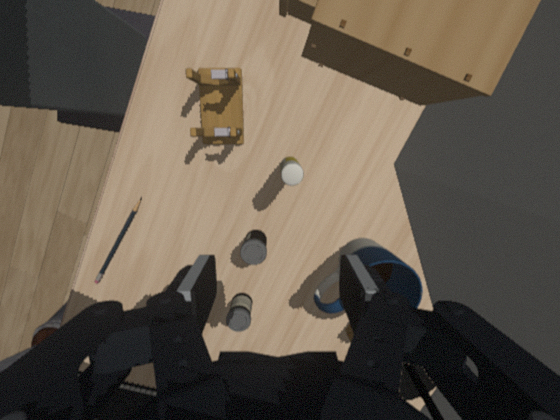

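The wrist view shows the stick cap at (291,174), the cradle at (220,105) and the two canisters at (254,247) and (240,310). The depth fit puts the stick at (0.561,-0.125) and the cradle at (0.4645,-0.0677) with a yaw of 9.4°. Next I go down on the stick.

```bash
python3 -m crank '0 0 0 22 13 0 60; 0 0 0 22 13 40 60; 0 0 0 22 13 80 60; 0 0 0 22 13 120 60; 0 0 0 22 13 150 60' && python3 -m crank '0 0 0 0 0 25 60;0 0 0 0 0 50 60;0 0 0 0 0 50 60' && python3 -m crank '0 0 0 0 0 0 20;0 0 0 0 0 0 15;0 0 0 0 0 0 15;0 0 0 0 0 0 15;0 0 0 0 0 0 15' 25 && python3 -m crank '0 0 0 0 0 0 15;0 0 0 0 0 0 15;0 0 0 0 0 0 15'
```

```text
t: 2.63
tcp_pos: [0.5587, -0.1274, 0.0974]
tcp_rot: [-0.001, 0.648, 0.762, -0.0]
wrist_force: [-0.7, -0.6, -0.6]
opening: 0.0596
finger_force: 0.0
t: 2.88
tcp_pos: [0.5574, -0.1271, 0.0456]
tcp_rot: [-0.003, 0.648, 0.762, -0.001]
wrist_force: [-0.2, -0.0, -1.3]
opening: 0.0603
finger_force: 0.0
t: 3.3
tcp_pos: [0.5613, -0.1269, 0.0528]
tcp_rot: [0.001, 0.647, 0.762, 0.001]
wrist_force: [1.3, -0.9, 7.5]
opening: 0.0231
finger_force: 24.6
t: 3.55
tcp_pos: [0.5613, -0.1269, 0.0528]
tcp_rot: [0.001, 0.647, 0.762, 0.001]
wrist_force: [-0.3, -0.1, 7.7]
opening: 0.0234
finger_force: 24.6
```

```bash
python3 -m crank '0 0 0 0 0 -40 15;0 0 0 0 0 -80 15;0 0 0 -15 -26 -80 15;0 0 0 -30 -52 -80 15;0 0 0 -44 -77 -80 15' && python3 -m crank '0 .12 0 -7 -13 0 15;0 .24 0 -14 -26 0 15;0 .36 0 -21 -39 0 15;0 .48 0 -28 -50 0 15;0 .6 0 -35 -61 0 15' && python3 -m crank '0 .1 0 0 0 0 15;0 .1 0 0 0 0 15' 
python3 - <<'E'
from h import *
st(); f=grab_frame("scene"); cv2.imwrite("pics/c.png",cv2.resize(f["image"][130:310,130:410],(560,360)))
for r in outline_of("glue_stick",f)[:1]:
    P=pts(f,r["mask"]); print(r["conf"],P[P[:,2].argsort()][[5,len(P)//2,-5]].round(3))
E
```

```text
t: 3.97
tcp_pos: [0.4909, -0.183, 0.1321]
tcp_rot: [0.001, 0.647, 0.763, 0.0]
wrist_force: [0.5, -0.0, -0.3]
opening: 0.0234
finger_force: 24.9
t: 4.38
tcp_pos: [0.4367, -0.2281, 0.1327]
tcp_rot: [-0.225, 0.618, 0.728, 0.194]
wrist_force: [0.8, 0.6, -1.6]
opening: 0.0233
finger_force: 24.8
t: 4.55
tcp_pos: [0.436, -0.2285, 0.129]
tcp_rot: [-0.265, 0.608, 0.714, 0.224]
wrist_force: [-0.1, -0.1, -1.6]
opening: 0.0235
finger_force: 24.8
4.55 [ 0.436  -0.2285  0.129 ] [[-0.12, 0.987, -0.105], [0.75, 0.159, 0.642], [0.651, -0.002, -0.759]] F [-0.08 -0.08 -1.6 ] op 0.0235 ff 24.8
0.84 [[ 0.588 -0.114 -0.001]
 [ 0.426 -0.227  0.119]
 [ 0.43  -0.234  0.15 ]]
```

View pics/c.png

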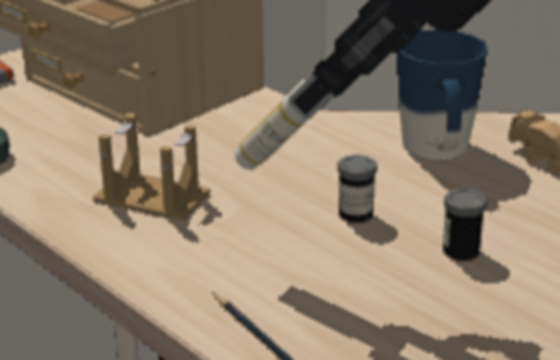

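```bash
python3 -m crank '0 0 0 -24 0 28 15;0 0 0 -49 0 57 15;0 0 0 -49 0 57 15'; python3 - <<'E'
from h import *
st(); o=manip.get_obs(); r=rot(o); z0=o["tcp_pos"][2]; th0=np.degrees(np.arctan2(r.as_matrix()[2,0],-r.as_matrix()[2,2])); print(th0)
C0=53*np.sin(np.radians(th0))-11*np.cos(np.radians(th0))
def tcp(phi,th,drag):
    p,t=np.radians([phi,th]); gu=C0-drag+11*np.sin(p)-72*np.cos(p); gz=11*np.cos(p)+72*np.sin(p)
    return gu+19*np.sin(t), gz-19*np.cos(t)
prev=None
steps=[(48,th0,0),(44,38,1),(39,35,3),(34,31,5),(29,27,6),(24,22,8),(19,17,9),(14,12,10),(10,6,11),(7,0,12),(6.5,0,12)]
for k0 in (0,5):
    u0,zz0,t0=(0,z0*1000,th0) if k0==0 else (*tcp(*steps[4]),steps[4][1])
    c,s=np.cos(np.radians(t0)),np.sin(np.radians(t0))
    for st_ in steps[k0:k0+5] if k0==0 else steps[5:]:
        u,z=tcp(*st_); du,dz=u-u0,z-zz0
        print(st_,round(u,1),round(z,1),"turn",round(np.radians(st_[1]-t0),3),"x",round(c*du+s*dz,1),"z",round(s*du-c*dz,1))
E
```

```text
t: 4.9
tcp_pos: [0.4355, -0.2256, 0.051]
tcp_rot: [-0.263, 0.608, 0.716, 0.221]
wrist_force: [0.5, 1.4, -2.4]
opening: 0.023
finger_force: 24.8
4.9 [ 0.4355 -0.2256  0.051 ] [[-0.123, 0.986, -0.109], [0.754, 0.164, 0.636], [0.646, -0.004, -0.764]] F [ 0.52  1.44 -2.41] op 0.023 ff 24.8
40.203557763256775
(48, np.float64(40.203557763256775), 0) -1.9 46.4 turn 0.0 x -4.5 z 2.3
(44, 38, 1) -7.6 43.0 turn -0.038 x -11.0 z 1.2
(39, 35, 3) -15.3 38.3 turn -0.091 x -19.9 z -0.2
(34, 31, 5) -22.9 33.1 turn -0.161 x -29.1 z -1.1
(29, 27, 6) -29.2 27.6 turn -0.23 x -37.4 z -1.0
(24, 22, 8) -36.4 21.7 turn -0.087 x -9.1 z 2.0
(19, 17, 9) -42.1 15.7 turn -0.175 x -16.9 z 4.8
(14, 12, 10) -47.4 9.5 turn -0.262 x -24.5 z 7.8
(10, 6, 11) -52.2 4.4 turn -0.367 x -31.0 z 10.2
(7, 0, 12) -56.3 0.7 turn -0.471 x -36.4 z 11.7
(6.5, 0, 12) -56.5 0.1 turn -0.471 x -36.8 z 12.1
```

```bash
python3 -m crank '0 0 0 -4.5 0 2.3 15;0 -.04 0 -11 0 1.2 15;0 -.09 0 -20 0 -.2 15;0 -.16 0 -29 0 -1.1 15;0 -.23 0 -37.4 0 -1 15' 20; python3 -m crank '0 0 0 0 0 0 15'; python3 - <<'E'
from h import *
st(); f=grab_frame("scene"); cv2.imwrite("pics/d.png",cv2.resize(f["image"][130:310,130:410],(560,360)))
E
```

```text
t: 5.32
tcp_pos: [0.4433, -0.2579, 0.0356]
tcp_rot: [-0.174, 0.63, 0.742, 0.15]
wrist_force: [0.3, -1.1, 3.0]
opening: 0.0232
finger_force: 25.8
t: 5.4
tcp_pos: [0.4434, -0.2573, 0.036]
tcp_rot: [-0.173, 0.629, 0.743, 0.149]
wrist_force: [0.6, -1.6, 5.6]
opening: 0.0236
finger_force: 26.0
5.4 [ 0.4434 -0.2573  0.036 ] [[-0.148, 0.987, -0.069], [0.883, 0.163, 0.44], [0.445, 0.004, -0.895]] F [ 0.62 -1.56  5.6 ] op 0.0236 ff 26.0
```

View pics/d.png

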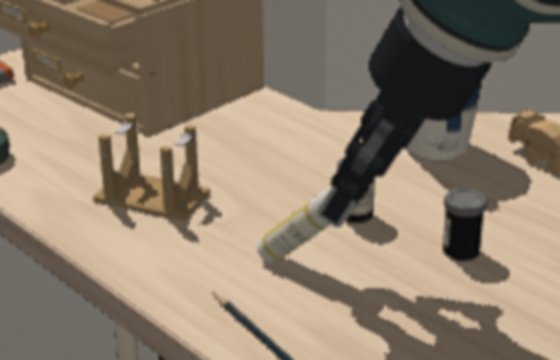

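The stick is pivoting on its dial as intended. The arm is soft, about 1 N/mm. I'll carry on with the lay-down.

```bash
python3 -m crank '0 -.09 0 -9 0 2 15;0 -.17 0 -17 0 5 15;0 -.26 0 -24.5 0 8 15;0 -.37 0 -31 0 10 15;0 -.47 0 -36.5 0 12 15'; python3 -m crank '0 0 0 0 0 0 15;0 0 0 0 0 0 15'; python3 - <<'E'
from h import *
st(); f=grab_frame("scene"); cv2.imwrite("pics/e.png",cv2.resize(f["image"][130:310,130:410],(560,360)))
E
```

```text
t: 5.87
tcp_pos: [0.4477, -0.2843, 0.0081]
tcp_rot: [0.004, 0.647, 0.762, -0.001]
wrist_force: [0.4, -2.0, 1.8]
opening: 0.0233
finger_force: 25.7
t: 6.03
tcp_pos: [0.4468, -0.2823, 0.0069]
tcp_rot: [-0.0, 0.647, 0.763, 0.001]
wrist_force: [-0.4, 0.7, 1.1]
opening: 0.0232
finger_force: 25.5
6.03 [ 0.4468 -0.2823  0.0069] [[-0.164, 0.987, 0.001], [0.987, 0.164, 0.002], [0.002, 0.002, -1.0]] F [-0.44  0.7   1.1 ] op 0.0232 ff 25.5
```

View pics/e.png

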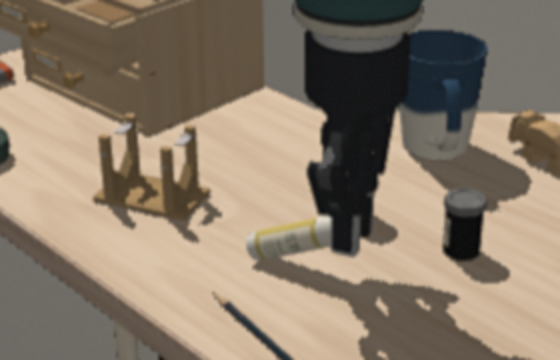

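```bash
python3 -m crank '0 0 0 -1 0 3 15;0 0 0 -2 0 6 15;0 0 0 -2 0 9 15;0 0 0 -2 0 9 15';  python3 - <<'E'
from h import *
st(); f=grab_frame("scene")
for r in outline_of("glue_stick",f)[:1]:
    P=pts(f,r["mask"]); P=P[(P[:,2]>.004)&(P[:,0]<.5)]
    for lo in np.arange(-.28,-.18,.015):
        q=P[abs(P[:,1]-lo)<.007]; print(round(lo,3),len(q), np.percentile(q[:,2],95).round(4) if len(q) else 0, np.median(q[:,0]).round(4) if len(q) else 0)
E
```

```text
t: 6.42
tcp_pos: [0.4461, -0.2854, -0.0051]
tcp_rot: [-0.001, 0.648, 0.762, 0.0]
wrist_force: [0.8, -1.1, -0.1]
opening: 0.0232
finger_force: 25.2
6.42 [ 0.4461 -0.2854 -0.0051] [[-0.161, 0.987, -0.001], [0.987, 0.161, 0.002], [0.002, -0.001, -1.0]] F [ 0.79 -1.14 -0.05] op 0.0232 ff 25.2
-0.28 7 0.0575 0.4316
-0.265 110 0.0416 0.4318
-0.25 136 0.0392 0.43
-0.235 123 0.0345 0.4276
-0.22 118 0.0295 0.4249
-0.205 97 0.0255 0.4232
-0.19 2 0.0203 0.4285
```

```bash
python3 -m crank '0 0 0 -1 0 3 15;0 0 0 -2 0 6 15;0 0 0 -2 0 9 15;0 0 0 -2 0 9 15';  python3 - <<'E'
from h import *
st(); f=grab_frame("scene"); cv2.imwrite("pics/f.png",cv2.resize(f["image"][190:290,210:350],(700,500)))
for r in outline_of("glue_stick",f)[:1]:
    P=pts(f,r["mask"]); P=P[(P[:,2]>.004)&(P[:,0]<.5)]
    for lo in np.arange(-.28,-.18,.015):
        q=P[abs(P[:,1]-lo)<.007]; print(round(lo,3),len(q), np.percentile(q[:,2],95).round(4) if len(q) else 0, np.median(q[:,0]).round(4) if len(q) else 0)
E
```

```text
t: 6.85
tcp_pos: [0.4465, -0.287, -0.0139]
tcp_rot: [-0.0, 0.647, 0.762, 0.0]
wrist_force: [0.6, -0.5, 0.7]
opening: 0.0234
finger_force: 25.0
6.85 [ 0.4465 -0.287  -0.0139] [[-0.162, 0.987, -0.001], [0.987, 0.162, 0.001], [0.001, -0.001, -1.0]] F [ 0.58 -0.53  0.68] op 0.0234 ff 25.0
-0.28 13 0.0434 0.4316
-0.265 99 0.0335 0.4321
-0.25 126 0.0332 0.4301
-0.235 127 0.0305 0.4276
-0.22 126 0.0274 0.4253
-0.205 104 0.0253 0.4238
-0.19 1 0.02 0.4265
```

View pics/f.png

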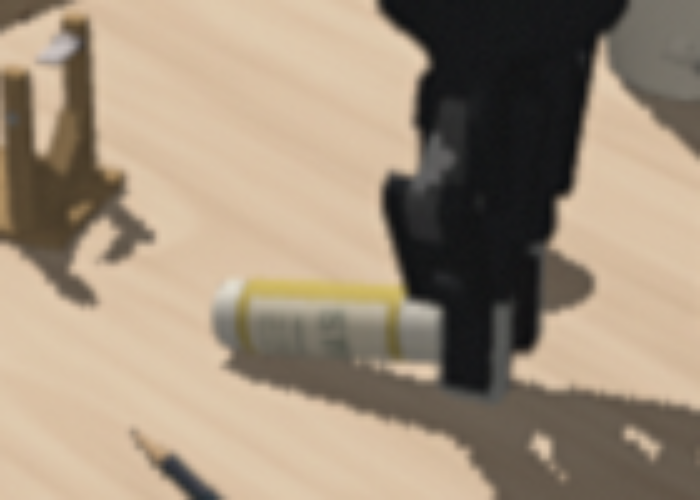

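```bash
python3 -m crank '0 0 0 0 0 3 15;0 0 0 -1 0 5 15;0 0 0 -1 0 5 15' && python3 -m crank '0 0 0 0 0 2 15;0 0 0 0 0 4 15;0 0 0 0 0 4 15';  python3 - <<'E'
from h import *
st(); f=grab_frame("scene")
for r in outline_of("glue_stick",f)[:1]:
    P=pts(f,r["mask"]); P=P[(P[:,2]>.004)&(P[:,0]<.5)]
    for lo in np.arange(-.28,-.18,.015):
        q=P[abs(P[:,1]-lo)<.007]; print(round(lo,3),len(q), np.percentile(q[:,2],95).round(4) if len(q) else 0, np.median(q[:,0]).round(4) if len(q) else 0)
E
```

```text
t: 7.2
tcp_pos: [0.4468, -0.2881, -0.0186]
tcp_rot: [-0.0, 0.647, 0.762, 0.0]
wrist_force: [0.4, 0.2, 1.0]
opening: 0.023
finger_force: 24.8
t: 7.45
tcp_pos: [0.4469, -0.2881, -0.0225]
tcp_rot: [-0.0, 0.647, 0.762, -0.0]
wrist_force: [0.6, -0.0, 1.8]
opening: 0.0233
finger_force: 24.7
7.45 [ 0.4469 -0.2881 -0.0225] [[-0.162, 0.987, -0.0], [0.987, 0.162, 0.0], [0.0, -0.0, -1.0]] F [ 0.55 -0.01  1.76] op 0.0233 ff 24.7
-0.28 12 0.0236 0.4324
-0.265 96 0.027 0.432
-0.25 123 0.028 0.4305
-0.235 128 0.0263 0.4281
-0.22 128 0.0256 0.4254
-0.205 102 0.0243 0.4242
-0.19 0 0 0
```

```bash
python3 -m crank '0 0 0 0 0 1 25;0 0 0 0 0 1 27;0 0 0 0 0 1 30;0 0 0 0 0 1 36;0 0 0 0 0 1 44' && python3 -m crank '0 0 0 0 0 0 55;0 0 0 0 0 0 60;0 0 0 0 0 -30 60;0 0 0 10 0 -70 60;0 0 0 10 0 -110 60' && python3 -m crank '0 0 0 0 0 -40 60;0 0 0 0 0 -80 60;0 0 0 0 0 -80 60;0 0 0 0 0 -80 60'
python3 - <<'E'
from h import *
st(); o=manip.get_obs(); f=grab_frame("wrist"); cv2.imwrite("pics/g.png",f["image"])
for r in outline_of("glue_stick",f)[:2]:
    P=pts(f,r["mask"],o); print(r["conf"],r["point"],len(P),np.percentile(P[:,2],[5,50,95]))
    P=P[(P[:,2]>.012)&(P[:,2]<.035)]; (c,s,a)=cv2.minAreaRect((P[:,:2]*1000).astype(np.float32)); print(c,s,a,cv2.boxPoints((c,s,a)).round(0).tolist())
for l in ("film_can0",):
  for r in outline_of(l,f)[:2]: print(l,pts(f,r["mask"],o).mean(0))
E
```

```text
t: 7.97
tcp_pos: [0.4469, -0.2881, -0.0232]
tcp_rot: [-0.0, 0.647, 0.762, 0.0]
wrist_force: [-0.9, -0.1, 0.5]
opening: 0.0442
finger_force: 0.0
t: 8.38
tcp_pos: [0.4444, -0.277, 0.0874]
tcp_rot: [-0.001, 0.647, 0.762, -0.0]
wrist_force: [0.4, 0.3, 0.4]
opening: 0.0599
finger_force: 0.0
t: 8.72
tcp_pos: [0.4461, -0.2788, 0.1694]
tcp_rot: [0.002, 0.647, 0.762, 0.0]
wrist_force: [0.5, 0.8, -0.7]
opening: 0.0602
finger_force: 0.0
8.72 [ 0.4461 -0.2788  0.1694] [[-0.162, 0.987, 0.004], [0.987, 0.162, -0.002], [-0.003, 0.003, -1.0]] F [ 0.48  0.8  -0.7 ] op 0.0602 ff 0.0
0.95 [277.9, 156.6] 2121 [0.01671803 0.02287077 0.02507522]
(438.505859375, -243.5863494873047) (24.01398468017578, 93.18096160888672) 8.575512886047363 [[420.0, -199.0], [434.0, -291.0], [457.0, -288.0], [443.0, -196.0]]
film_can0 [ 0.52977118 -0.23729282  0.04467306]
film_can0 [ 0.51732382 -0.33405294  0.03236332]
```

View pics/g.png

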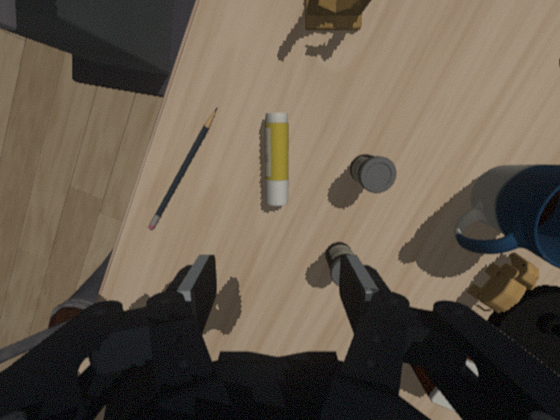

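The stick lies level at (0.4385,-0.2436) with yaw 8.6°, at image pixels (277,112) to (277,205). Both canisters still stand. Before the regrasp I'll check where the fingertips really are in the tool frame.

```bash
python3 -m crank '0 0 0 0 0 0 30;0 0 0 0 0 0 26;0 0 0 0 0 0 26;0 0 0 0 0 0 26'; python3 - <<'E'
from h import *
o=manip.get_obs(); print(o["opening"],o["tcp_pos"]); f=grab_frame("wrist")
P=pts(f,None,o); T=rot(o).inv().apply(P-o["tcp_pos"])*1000
k=(abs(T[:,1])<45)&(abs(T[:,0])<25)&(T[:,2]<40)&(T[:,2]>-120); Q=T[k]
for lo in range(-90,40,6):
    q=Q[(Q[:,2]>=lo)&(Q[:,2]<lo+6)]
    if len(q): print(lo,len(q),q[:,0].min().round(0),q[:,0].max().round(0),np.percentile(abs(q[:,1]),[5,95]).round(0))
f=grab_frame("scene"); P=pts(f); T=rot(o).inv().apply(P-o["tcp_pos"])*1000
k=(abs(T[:,1])<40)&(abs(T[:,0])<25)&(T[:,2]<60)&(T[:,2]>-120); print(np.histogram(T[k][:,2],bins=np.arange(-90,60,6)))
E
```

```text
t: 9.2
tcp_pos: [0.4452, -0.2782, 0.1664]
tcp_rot: [-0.0, 0.647, 0.762, -0.0]
wrist_force: [-0.5, -0.4, 0.5]
opening: 0.0261
finger_force: 0.0
0.026124844414985842 [ 0.44522109 -0.27822548  0.16636338]
-90 2271 -13.0 16.0 [35. 44.]
-84 5268 -12.0 14.0 [18. 43.]
-78 1670 -8.0 14.0 [15. 42.]
-72 868 -7.0 14.0 [13. 35.]
-66 903 -11.0 12.0 [12. 19.]
-60 449 -11.0 12.0 [12. 25.]
-54 527 -11.0 12.0 [12. 26.]
-48 474 -11.0 12.0 [12. 26.]
-42 401 -11.0 12.0 [12. 26.]
-36 292 -11.0 12.0 [12. 24.]
-30 52 -3.0 11.0 [12. 18.]
(array([ 56,  82,  80,  56,  91, 104,  95,  96,  92,  76,  49,   0,   0,
         0,   0,   0,   0,   0,   0,   0,   0,   0,   0,   0]), array([-90, -84, -78, -72, -66, -60, -54, -48, -42, -36, -30, -24, -18,
       -12,  -6,   0,   6,  12,  18,  24,  30,  36,  42,  48,  54]))
```

The fingertips really end about 28 mm behind the nominal TCP at this opening, and both cameras and the desk contact agree on that. I'll plan with this and grip round the stick's middle.

```bash
python3 -m crank '0 0 0 35 -1 0 45;0 0 0 35 -1 40 48;0 0 0 35 -1 80 48;0 0 0 35 -1 120 48;0 0 0 35 -1 150 48' && python3 -m crank '0 0 0 0 0 0 48;0 0 0 0 0 0 48'; python3 - <<'E'
from h import *
st(); print(plan([.4385,-.2436,-.026],tgt(9)))
E
```

```text
t: 9.72
tcp_pos: [0.4377, -0.2432, 0.014]
tcp_rot: [-0.001, 0.647, 0.762, -0.0]
wrist_force: [0.8, 0.2, -0.6]
opening: 0.0477
finger_force: 0.0
t: 9.88
tcp_pos: [0.4382, -0.2436, 0.0166]
tcp_rot: [-0.001, 0.647, 0.762, -0.0]
wrist_force: [0.4, 0.5, 1.1]
opening: 0.0478
finger_force: 0.0
9.88 [ 0.4382 -0.2436  0.0166] [[-0.162, 0.987, -0.002], [0.987, 0.162, 0.001], [0.002, -0.002, -1.0]] F [0.43 0.46 1.08] op 0.0478 ff 0.0
(array([-0.002, -0.002,  0.006]), array([-0.1,  0.4, 42.6]))
```

```bash
python3 -m crank '0 0 0 0 0 20 48;0 0 0 0 0 38 48;0 0 0 0 0 41 48;0 0 0 0 0 41 40;0 0 0 0 0 41 35' 30 && python3 -m crank '0 0 0 0 0 0 15;0 0 0 0 0 0 15;0 0 0 0 0 0 15;0 0 0 0 0 0 15;0 0 0 0 0 0 15' && python3 -m crank '0 0 0 0 0 -30 15;0 0 0 0 0 -70 15;0 0 0 0 0 -110 15;0 0 0 0 0 -150 15;0 0 0 0 0 -150 15'; python3 - <<'E'
from h import *
st(); o=manip.get_obs(); f=grab_frame("scene"); cv2.imwrite("pics/i.png",cv2.resize(f["image"][100:280,130:410],(560,360)))
ff=grab_frame("wrist")
for g,a in((f,None),(ff,o)):
  for r in outline_of("glue_stick",g)[:1]:
    P=pts(g,r["mask"],a); T=rot(o).inv().apply(P-o["tcp_pos"])*1000; T=T[(abs(T[:,1])<15)&(T[:,2]<0)]
    print(r["conf"],len(T),np.percentile(T,[1,50,99],axis=0).round(1).tolist())
    v=np.linalg.svd(T-T.mean(0),full_matrices=False)[2][0]; print(v.round(3))
    for x in range(-50,55,12):
        q=T[abs(T[:,0]-x)<6]
        if len(q)>5: print(x,len(q),np.percentile(q[:,2],[5,95]).round(1),np.percentile(q[:,1],[5,95]).round(1))
E
```

```text
t: 10.3
tcp_pos: [0.4397, -0.2446, -0.0219]
tcp_rot: [0.001, 0.647, 0.762, 0.0]
wrist_force: [0.6, -0.2, 1.1]
opening: 0.0353
finger_force: 0.0
t: 10.72
tcp_pos: [0.4396, -0.2445, -0.022]
tcp_rot: [0.001, 0.647, 0.762, 0.0]
wrist_force: [-3.2, 1.4, 8.8]
opening: 0.0238
finger_force: 29.0
t: 11.13
tcp_pos: [0.4412, -0.2455, 0.1356]
tcp_rot: [0.006, 0.647, 0.762, 0.001]
wrist_force: [0.8, -1.0, 1.2]
opening: 0.0232
finger_force: 30.0
11.13 [ 0.4412 -0.2455  0.1356] [[-0.162, 0.987, 0.01], [0.987, 0.162, -0.006], [-0.008, 0.009, -1.0]] F [ 0.76 -1.01  1.21] op 0.0232 ff 30.0
0.6 768 [[-46.0, -14.4, -46.9], [-16.2, -9.9, -38.8], [46.2, 5.2, -24.5]]
[-1.     0.022  0.008]
-50 68 [-43.9 -25.7] [-11.9   8.3]
-38 136 [-46.2 -27.4] [-13.8  -1.2]
-26 139 [-46.2 -27. ] [-13.2   0.1]
-14 111 [-46.4 -26.4] [-13.1  -0.1]
10 6 [-39.6 -32.4] [-12.4 -11.4]
22 123 [-45.8 -27. ] [-13.2  -2.1]
34 117 [-46.2 -26.7] [-13.6  -1.5]
46 66 [-45.  -27.6] [-12.6  -1.5]
0.91 9150 [[-35.2, -12.9, -47.4], [12.0, -1.5, -44.8], [47.3, 10.2, -32.1]]
[-1.     0.004 -0.021]
-38 337 [-46.7 -37.9] [-12.4   9.7]
-26 1070 [-46.8 -38.9] [-11.7   9.2]
-14 1130 [-46.8 -39.4] [-11.8   9.2]
-2 1202 [-47.  -39.8] [-11.6   9. ]
10 1290 [-46.9 -39.7] [-11.7   8.8]
22 1412 [-47. -39.] [-11.9   9.2]
34 1550 [-46.9 -38.7] [-11.8   8.8]
46 1159 [-46.  -30.1] [-10.8   7.7]
```

View pics/i.png

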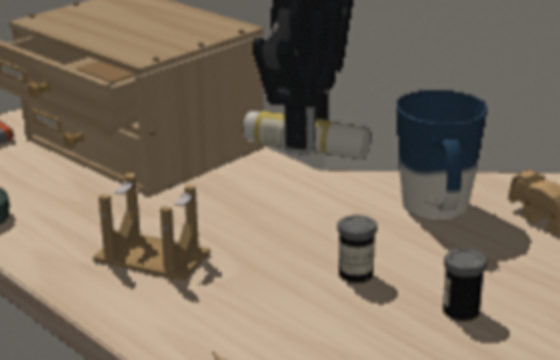

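The stick is held level round its middle, centred to within a millimetre, with its axis 35 mm behind the TCP. Now over the cradle.

```bash
python3 -m crank '0 0 0 34 10 0 15;0 0 0 68 21 0 15;0 0 0 103 32 0 15;0 0 0 138 43 0 15;0 0 0 170 52 0 15' && python3 -m crank '0 0 0 2 1 0 15;0 0 0 2 1 0 15;0 0 0 2 1 0 15;0 0 0 2 1 0 15'; python3 - <<'E'
from h import *
st(); o=manip.get_obs(); print(plan([.4658,-.0675,.06],tgt(9.4)))
f=grab_frame("wrist"); X=pts(f,None,o); C=X[(abs(X[:,0]-.465)<.05)&(abs(X[:,1]+.07)<.065)&(X[:,2]>.062)&(X[:,2]<.075)]
while len(C):
    k=np.linalg.norm(C[:,:2]-C[0,:2],axis=1)<.014; print(k.sum(),C[k].mean(0).round(4), C[k].min(0).round(4),C[k].max(0).round(4)); C=C[~k]
for r in outline_of("glue_stick",f)[:1]:
    P=pts(f,r["mask"],o);T=rot(o).inv().apply(P-o["tcp_pos"])*1000; print(len(P),np.percentile(T,[1,50,99],axis=0).round(1).tolist())
E
```

```text
t: 11.75
tcp_pos: [0.4617, -0.0658, 0.1245]
tcp_rot: [-0.001, 0.647, 0.762, -0.0]
wrist_force: [1.2, -0.6, -1.0]
opening: 0.0233
finger_force: 30.0
t: 12.08
tcp_pos: [0.4627, -0.0664, 0.1252]
tcp_rot: [-0.0, 0.647, 0.762, -0.0]
wrist_force: [-0.3, -0.8, -0.3]
opening: 0.023
finger_force: 30.0
12.08 [ 0.4627 -0.0664  0.1252] [[-0.161, 0.987, -0.001], [0.987, 0.161, 0.0], [0.0, -0.001, -1.0]] F [-0.27 -0.78 -0.3 ] op 0.023 ff 30.0
(array([-0.001, -0.   , -0.002]), array([-1.6,  2.9, 65.2]))
132 [ 0.4801 -0.0343  0.0664] [ 0.4748 -0.0396  0.062 ] [ 0.4842 -0.0295  0.0685]
69 [ 0.436  -0.0415  0.0667] [ 0.4337 -0.0468  0.0627] [ 0.438  -0.0369  0.0687]
9134 [[-34.9, -12.9, -47.4], [12.1, -1.5, -44.8], [47.3, 10.1, -32.4]]
```

```bash
python3 -m crank '0 0 0 -1.4 2.7 15 15;0 0 0 -1.4 2.7 40 15;0 0 0 -1.4 2.7 62 15;0 0 0 -1.4 2.7 72 15;0 0 0 -1.4 2.7 72 15' && python3 -m crank '0 0 0 0 0 4 15;0 0 0 0 0 8 15;0 0 0 0 0 12 15;0 0 0 0 0 16 15;0 0 0 0 0 16 15' 40 && python3 -m crank '0 0 0 0 0 4 15;0 0 0 0 0 8 15;0 0 0 0 0 12 15;0 0 0 0 0 12 15;0 0 0 0 0 12 15'; python3 - <<'E'
from h import *
st(); print(plan([.4655,-.0673,-.003],tgt(9.4)))
f=grab_frame("scene"); cv2.imwrite("pics/j.png",cv2.resize(f["image"][150:270,150:290],(700,600)))
E
```

```text
t: 12.6
tcp_pos: [0.4647, -0.0669, 0.0516]
tcp_rot: [-0.002, 0.648, 0.762, -0.001]
wrist_force: [0.7, -0.1, -0.5]
opening: 0.0234
finger_force: 30.0
t: 13.02
tcp_pos: [0.4659, -0.0666, 0.0376]
tcp_rot: [0.0, 0.647, 0.762, 0.0]
wrist_force: [1.3, -0.1, 0.7]
opening: 0.0227
finger_force: 42.2
t: 13.43
tcp_pos: [0.4654, -0.0666, 0.0255]
tcp_rot: [-0.001, 0.647, 0.762, -0.001]
wrist_force: [-5.5, -1.6, 1.7]
opening: 0.0231
finger_force: 42.5
13.43 [ 0.4654 -0.0666  0.0255] [[-0.162, 0.987, -0.001], [0.987, 0.162, -0.0], [0.0, -0.001, -1.0]] F [-5.47 -1.56  1.67] op 0.0231 ff 42.5
(array([-0.001, -0.   , -0.001]), array([-0.7,  0. , 28.5]))
```

View pics/j.png

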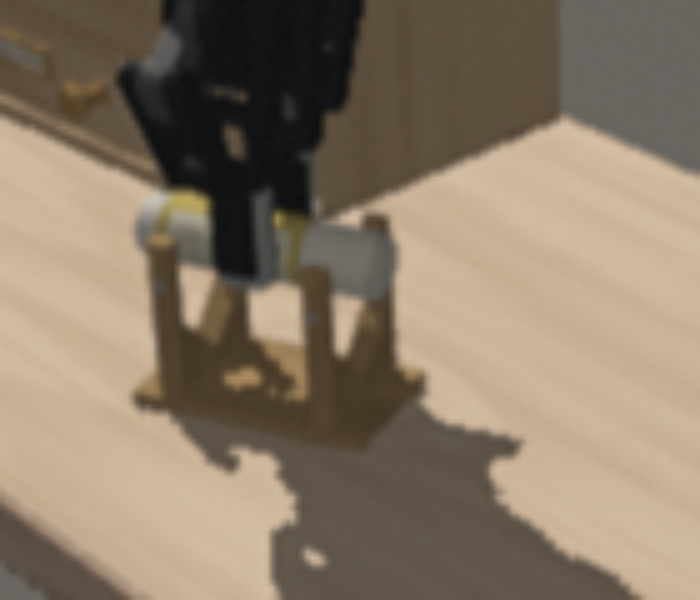

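The stick is between the posts, level, and pushing the keepers down. I keep pressing gently.

```bash
python3 -m crank '0 0 0 -.7 0 4 15;0 0 0 -.7 0 8 15;0 0 0 -.7 0 12 15;0 0 0 -.7 0 14 15;0 0 0 -.7 0 14 15' && python3 -m crank '0 0 0 0 0 3 15;0 0 0 0 0 6 15;0 0 0 0 0 9 15;0 0 0 0 0 11 15;0 0 0 0 0 11 15'&& python3 -m crank '0 0 0 0 0 1 15;0 0 0 0 0 2 15;0 0 0 0 0 3 15;0 0 0 0 0 3 15;0 0 0 0 0 3 15'
```

```text
t: 13.9
tcp_pos: [0.4654, -0.0672, 0.0111]
tcp_rot: [-0.001, 0.647, 0.762, -0.0]
wrist_force: [-5.2, -1.1, -1.9]
opening: 0.0226
finger_force: 42.0
t: 14.32
tcp_pos: [0.4661, -0.0671, 0.0004]
tcp_rot: [-0.0, 0.647, 0.762, 0.0]
wrist_force: [0.4, -0.1, -0.3]
opening: 0.0227
finger_force: 42.2
t: 14.73
tcp_pos: [0.4664, -0.0673, -0.0012]
tcp_rot: [0.0, 0.647, 0.762, 0.0]
wrist_force: [-5.4, 0.5, 10.6]
opening: 0.0227
finger_force: 43.2
```

```bash
python3 -m crank '0 0 0 0 -.8 0 15;0 0 0 0 -1.5 0 15;0 0 0 0 -1.5 0 15;0 0 0 0 -1.5 0 15'; python3 - <<'E'
from h import *
st(); o=manip.get_obs()
f=grab_frame("wrist"); g=grab_frame("scene")
M=tgt(9.4).as_matrix()
def cr(P): # cradle frame
    a=np.radians(9.4); d=P-np.array([.4643,-.0677,0]); return np.c_[d[:,0]*np.cos(a)+d[:,1]*np.sin(a),-d[:,0]*np.sin(a)+d[:,1]*np.cos(a),d[:,2]]*1000
for n,h,a in(("w",f,o),("s",g,None)):
    for l in("keeper_left","keeper_right","glue_stick"):
        for r in outline_of(l,h)[:1]:
            C=cr(pts(h,r["mask"],a)); print(n,l,r["conf"],r["point"],np.percentile(C,[2,50,98],axis=0).round(1).tolist())
    C=cr(pts(h,None,a))
    for y in(-30,30):
        q=C[(abs(C[:,1]-y)<4.5)&(abs(C[:,0])<18)&(C[:,2]>10)&(C[:,2]<80)]
        for x in range(-16,18,4):
            z=q[abs(q[:,0]-x)<2][:,2]
            if len(z): print(n,y,x,len(z),np.percentile(z,[5,50,95]).round(0))
cv2.imwrite("pics/k.png",np.hstack([cv2.resize(f["image"][0:420:,130:430],(400,560)),cv2.resize(g["image"][160:260,160:231],(400,560))]))
E
```

```text
t: 15.07
tcp_pos: [0.465, -0.0675, -0.0018]
tcp_rot: [0.0, 0.647, 0.762, 0.0]
wrist_force: [3.0, 0.2, 2.3]
opening: 0.0227
finger_force: 42.5
15.07 [ 0.465  -0.0675 -0.0018] [[-0.162, 0.987, 0.001], [0.987, 0.162, -0.0], [-0.0, 0.001, -1.0]] F [3.01 0.16 2.28] op 0.0227 ff 42.5
w keeper_left 0.62 [304.6, 234.0] [[0.3, 25.5, 59.0], [8.8, 29.9, 60.3], [17.5, 34.0, 61.8]]
w glue_stick 0.88 [275.7, 265.5] [[-11.9, -33.9, 32.9], [-1.3, 9.4, 42.9], [10.4, 47.3, 45.3]]
w -30 -16 36 [28. 30. 32.]
w -30 -12 96 [28. 37. 40.]
w -30 -8 132 [40. 42. 44.]
w -30 -4 136 [43. 44. 45.]
w -30 0 145 [44. 45. 45.]
w -30 4 131 [42. 44. 45.]
w -30 8 132 [39. 41. 43.]
w -30 12 80 [27. 31. 39.]
w -30 16 10 [31. 32. 33.]
w 30 -16 228 [14. 30. 33.]
w 30 -12 137 [28. 38. 41.]
w 30 -8 186 [40. 42. 44.]
w 30 -4 199 [43. 44. 45.]
w 30 0 289 [44. 46. 61.]
w 30 4 368 [43. 60. 61.]
w 30 8 363 [39. 60. 61.]
w 30 12 379 [27. 60. 61.]
w 30 16 472 [26. 60. 62.]
s glue_stick 0.78 [218.9, 216.0] [[-14.3, -46.1, 23.6], [-8.1, -30.0, 38.2], [6.7, 32.1, 45.2]]
s -30 -16 3 [13. 23. 61.]
s -30 -12 13 [14. 33. 39.]
s -30 -8 12 [16. 40. 44.]
s -30 -4 10 [14. 41. 46.]
s -30 0 13 [32. 45. 61.]
s -30 4 10 [13. 59. 61.]
s -30 8 5 [20. 60. 60.]
s -30 12 5 [59. 59. 60.]
s -30 16 18 [39. 56. 63.]
s 30 -16 5 [17. 29. 39.]
s 30 -12 17 [11. 30. 39.]
s 30 -8 13 [12. 39. 44.]
s 30 -4 9 [16. 42. 44.]
s 30 0 7 [12. 43. 45.]
s 30 4 3 [18. 42. 44.]
```

View pics/k.png

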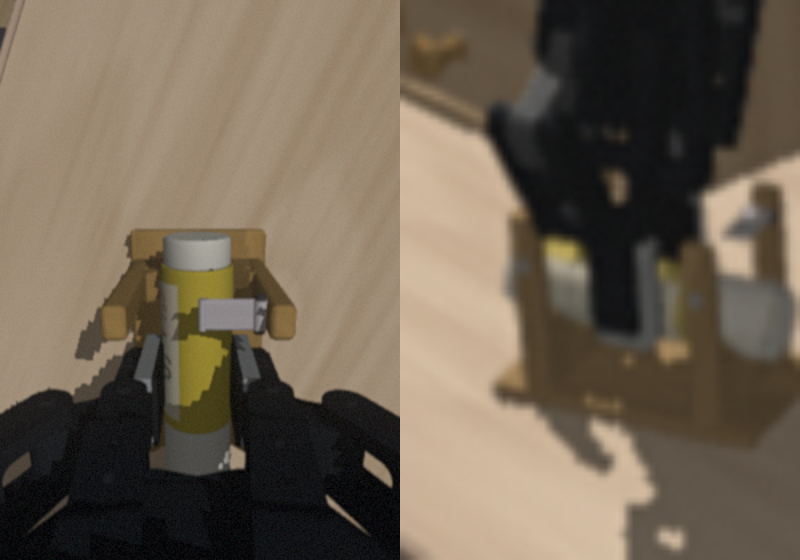

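Both keepers have shut: the left one reads 60 mm up in the wrist view, at about (230,315) in this composite, and the right one 59–60 mm up in the scene view. The stick's top reads 45 mm against 44 mm for seated. I'll centre the force, let it settle, then release.

```bash
python3 -m crank '0 0 0 0 .5 .5 15;0 0 0 0 .5 .5 15;0 0 0 0 .5 .5 15;0 0 0 0 .5 .5 15;0 0 0 0 .5 .5 15' 20 && python3 -m crank '0 0 0 0 0 0 15;0 0 0 0 0 0 15;0 0 0 0 0 0 15;0 0 0 0 0 0 15;0 0 0 0 0 0 15'&& python3 -m crank '0 0 0 0 0 0 24;0 0 0 0 0 0 25;0 0 0 0 0 0 27;0 0 0 0 0 0 30;0 0 0 0 0 0 36' && python3 -m crank '0 0 0 0 0 0 42;0 0 0 0 0 0 46;0 0 0 0 0 0 46;0 0 0 0 0 0 46;0 0 0 0 0 0 46' && python3 -m crank '0 0 0 0 0 -10 46;0 0 0 0 0 -30 46;0 0 0 0 0 -60 46;0 0 0 0 0 -100 46;0 0 0 0 0 -140 46' && python3 -m crank '0 0 0 0 0 -20 46;0 0 0 -20 0 -40 46;0 0 0 -60 0 -40 46;0 0 0 -60 0 -40 46;0 0 0 -60 0 -40 46'; python3 - <<'E'
from h import *
st(); o=manip.get_obs()
f=grab_frame("wrist"); g=grab_frame("scene")
def cr(P):
    a=np.radians(9.4); d=P-np.array([.4643,-.0677,0]); return np.c_[d[:,0]*np.cos(a)+d[:,1]*np.sin(a),-d[:,0]*np.sin(a)+d[:,1]*np.cos(a),d[:,2]]*1000
for n,h,a in(("w",f,o),("s",g,None)):
    for l in("keeper_left","keeper_right","glue_stick","film_can0"):
        for r in outline_of(l,h)[:2]:
            P=pts(h,r["mask"],a); C=cr(P) if l!="film_can0" else P; print(n,l,r["conf"],r["point"],np.percentile(C,[2,50,98],axis=0).round(3).tolist())
cv2.imwrite("pics/l.png",np.hstack([cv2.resize(f["image"],(400,300)),cv2.resize(g["image"][150:270,150:310],(400,300))]))
E
```

```text
t: 15.88
tcp_pos: [0.4653, -0.0675, -0.0022]
tcp_rot: [0.0, 0.647, 0.762, 0.0]
wrist_force: [1.3, 0.7, 7.8]
opening: 0.0226
finger_force: 43.1
t: 16.3
tcp_pos: [0.4653, -0.0675, -0.0022]
tcp_rot: [0.0, 0.647, 0.762, 0.0]
wrist_force: [2.9, 1.3, 7.7]
opening: 0.0225
finger_force: 43.1
t: 16.72
tcp_pos: [0.4646, -0.0674, -0.003]
tcp_rot: [-0.0, 0.647, 0.762, -0.0]
wrist_force: [0.2, 0.3, 0.1]
opening: 0.0355
finger_force: 0.0
t: 17.13
tcp_pos: [0.465, -0.0674, -0.0026]
tcp_rot: [-0.0, 0.647, 0.762, -0.0]
wrist_force: [0.8, -0.3, 0.8]
opening: 0.0459
finger_force: 0.0
t: 17.55
tcp_pos: [0.4643, -0.0673, 0.1394]
tcp_rot: [-0.0, 0.647, 0.762, -0.0]
wrist_force: [0.8, -0.4, 0.3]
opening: 0.0458
finger_force: 0.0
t: 17.97
tcp_pos: [0.4747, -0.1279, 0.1781]
tcp_rot: [0.0, 0.648, 0.762, 0.0]
wrist_force: [-0.0, -0.3, 0.3]
opening: 0.0462
finger_force: 0.0
17.97 [ 0.4747 -0.1279  0.1781] [[-0.16, 0.987, 0.0], [0.987, 0.16, -0.0], [-0.0, 0.0, -1.0]] F [-0.03 -0.32  0.28] op 0.0462 ff 0.0
w keeper_left 0.79 [286.8, 97.8] [[-0.083, 26.014, 58.64], [8.656, 30.142, 60.137], [17.314, 34.387, 62.032]
[... 170 characters left out ...]
.063], [-1.123, 4.016, 42.602], [11.591, 45.701, 45.224]]
w film_can0 0.84 [312.0, 298.7] [[0.518, -0.251, 0.004], [0.53, -0.231, 0.05], [0.545, -0.221, 0.052]]
w film_can0 0.58 [290.5, 346.7] [[0.513, -0.336, 0.001], [0.522, -0.327, 0.009], [0.537, -0.325, 0.019]]
s keeper_left 0.62 [204.9, 224.2] [[-27.497, -45.313, 2.068], [-16.774, -2.591, 13.738], [22.285, 35.446, 65.79]]
s glue_stick 0.7 [201.7, 213.2] [[-18.72, -45.998, -0.502], [-7.992, -0.44, 37.439], [79.958, 53.749, 45.623]]
s film_can0 0.63 [307.0, 224.1] [[0.517, -0.254, 0.002], [0.523, -0.243, 0.034], [0.546, -0.225, 0.052]]
s film_can0 0.57 [358.8, 243.2] [[0.511, -0.356, 0.001], [0.517, -0.345, 0.034], [0.541, -0.327, 0.052]]
```

View pics/l.png

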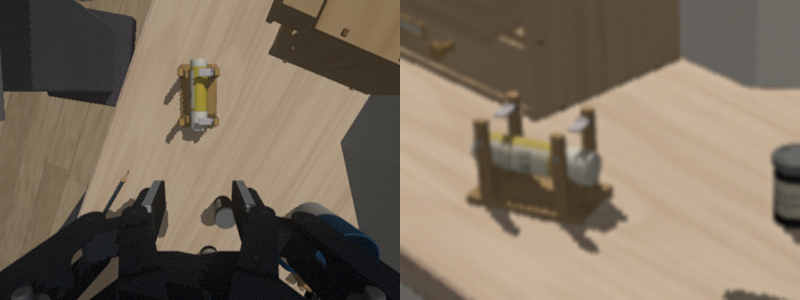

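The stick lies level in both V grooves with both keepers shut at 60 mm, the canisters are where they were, and the gripper is clear. Handing in.

```bash
python3 -c "
from rig import manip; print(manip.job_done())"
```

```text
the job is handed in; nothing more can be done
None
```

The glue stick was laid down, regrasped round its middle and pressed into the cradle; my last images show it centred to within a millimetre or two, in both grooves under shut keepers, with the canisters unmoved. The job was handed in at about 18 s, and I got no verdict back.

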